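# Hang the end gate on the growing mould

## Task

The white growing mould has lost its end gate. Take the gate with the blue handle and hang it on the mould: lower it, without dropping it, over the two brass pintles together until both of its sockets sit fully home on the grey sill, then let go. Leave the narrower gate with the orange handle standing where it is.

Things in the scene. Friction and masses are not known exactly. Their poses are not given: they have to be found in the camera images.
- mould: Fixed white trough, 116 mm wide, 85 high, open towards the robot. At that end, on a grey sill 10 mm high, stand two brass pintles at y +95 and -95 mm, tips 65 mm above the table, 26 mm across at the foot, tapering to 6 at the tip. Origin: table level, midway between the pintles. y: along their line; x: away from the robot into the trough, whose walls begin at x = 20 mm; z up.
- gate_grip (a point): Loose gate, 0.35 kg, upright: white board 16 mm thick, 85 high, blue handle on top (18 thick in x, 60 long in y, top 115 above underside). At y +95 and -95 mm an upright steel tube socket, open at both ends, 40 mm inside, 46 outside, 45 high. Point: middle of handle, 98 mm above underside (108 above table when home). y: along line of sockets; x: thickness. Same either way round.
- spare_grip (a point): Bystander: a narrower loose gate of the same make and height with an orange handle, sockets only 140 mm apart; it does not fit. It stands near the blue-handled one; which is nearer the robot changes. Point: middle of its handle, 98 mm above the table; axes as for the other gate.
Things that resemble listed ones, but are neither listed nor needed, are in the scene too. Leave any green or red look-alike of the part that bears gate_grip alone.

How it is judged:
By the outcome, as a careful person would: the job done as asked, in the order asked, and still so for the second after the job is handed in, with the robot touching nothing.
It also fails if it takes over 38 s, if anything falls off the work surface, if the arm or the gripper's body presses on something with over 40 N, if the wrist force passes 120 N, or if a joint passes its speed limit or range.

## Robot

A 6-joint arm with a two-finger parallel gripper is mounted at the origin on the work surface. World frame = base frame: x ahead of the robot, y to its left, z up, the work surface at z = 0. Lengths are in m, angles in rad, forces in N, time in s.
With the tool pointing down it reaches from about 0.35 to 0.975 m from the base axis. Payload 4.9 kg.
Tool frame: the origin (TCP) lies at the very end of the fingers, on their centre line; the grasp point (between the pads) lies 19 mm behind it; y points along the fingers, z is the direction in which the jaws open and shut, and the axes are right-handed (so a half turn about y gives the same grasp; the last joint's range is limited). The gripper opens to 85 mm and grips with 20 to 120 N. Pads are 22 mm wide; open, the fingers measure 114 mm over their backs; the gripper's body (76 mm by 85 mm) begins 54 mm behind the grasp point. The pads swing forward as they close: fully open they stand 13 mm farther back than shut.
Start: joints at [-0.119, 0.053, 1.613, -0, 1.476, -0.119], TCP at [0.625, 0, 0.231] pointing down, gripper open.
Joint ranges: [-3.01, 3.01], [-1.01, 2.22], [0.06, 2.58], [-1.02, 4.17], [0.09, 2.62], [-3.14, 3.14]. Speed limits (rad/s): [2.57, 2.57, 3.14, 3.14, 3.14, 3.14].

## Interface

Orientations are given as a rotation vector (axis times angle).
In Python, from station import monitor, viewer, ticket gives the robot as it stands.
- The arm moves only by the tool servo_tool, never from a script. Its argument "commands" is one flat list of numbers, 7 for each row, row after row: the turn, a rotation vector about the tool's x, y, z in rad, then the shift along the tool's x, y, z in cm, then the opening, from 0 (shut) to 1 (fully open). In form: [rx, ry, rz, dx, dy, dz, claw, rx, ry, rz, dx, dy, dz, claw, ...]. A call has 1 to 20 rows; each row shifts and turns the pose as measured when the row begins, along the tool's axes as they then stand; what a row does not reach is not made up. A row lasts 1/10 s, in which the tool goes at most 50 mm and 8.59 degrees, less where a joint would pass 70% of its speed; a pose out of reach is approached as far as the arm can. A call is refused whole if a number of a shift passes 5 or a number of a turn 0.15, either way. A call with a gripper value outside its range is refused whole. The fingers move at their own pace and stop on an object; "grip_force" is the grip in N (left out, the last holds). Time passes only in rows, so rows that do not move let the fingers close. It gives the time, the measured TCP pose, the force and the opening at its end, in the units of the state.
- monitor.get_obs(): the state, without advancing time (a new reading comes with each control period).
- viewer.get_image(name): name is "scene" or "side" or "wrist"; returns a dict with "frame" (420x560x3 uint8, red, green, blue), "depth" (420x560 float32, m along the optical axis (not along the pixel's ray), 0 where there is no reading), "camera_matrix" (3x3 intrinsics, pixels), "cam_to_world" (4x4, takes a point from camera to world coordinates). Camera axes: x right, y down, z forward; pixel columns grow to the right and rows downward; lengths in m; the calibration is good to about 2 mm. The wrist camera is an equidistant fisheye: a pixel r from the principal point sees the ray r / f radians off the axis. A picture is of the moment at which its call begins.
- ticket.finish_job(): hands the job in, once; it reports no verdict.
The state is a dict: "t": time; "q": joint angles; "dq": joint speeds; "effort": joint torques, N m; "tool_pos": TCP position; "tool_rot": TCP orientation; "contact_force": force on the tool from outside, world axes, zero at the start; "wrist_torque": the same for the moment, N m; "opening": finger opening in m.
Only numpy, scipy, OpenCV 4.12 (cv2) and the standard library are available. Lean on these libraries where they do the work, as an engineer would, in place of code of your own. Each camera call takes 0.05 s, during which the arm holds its last target.

## Working session

There is one attempt and no reset: what is moved stays moved. The work goes in short steps, Python scripts to look and compute and a tool call to move; the robot and the scene stay as the last step left them, time stands still between calls to the robot, and variables do not carry over. Pictures are saved under pics/ and viewed, and the job is handed in when it is done.

Besides the shell and the picture viewer there is one more tool, called after "Emit:" by a JSON object that holds its "name" and its "arguments". servo_tool: Moves the arm, as the interface text tells. Its arguments: {"type":"object","properties":{"commands":{"type":"array","items":{"type":"number"}},"grip_force":{"type":"number"}},"required":["commands"]}

```bash
mkdir -p pics; ls
cat > h.py <<'E'
import numpy as np, cv2
from station import monitor, viewer, ticket
def snap(name, tag):
    d=viewer.get_image(name); cv2.imwrite(f'pics/{tag}.png', d['frame'][:,:,::-1]); np.savez(f'{tag}.npz',**d); return d
def world(d):
    K=d['camera_matrix'];z=d['depth'];v,u=np.mgrid[:z.shape[0],:z.shape[1]]
    P=np.stack([(u-K[0,2])/K[0,0]*z,(v-K[1,2])/K[1,1]*z,z,np.ones_like(z)],-1)
    return (P@d['cam_to_world'].T)[...,:3]
E
python3 - <<'E'
from h import *
print(monitor.get_obs())
for n in ['scene','side']:
    d=snap(n,n+'0'); print(n,d['camera_matrix'],d['cam_to_world'])
E
```

```text
pics
{'t': 0.0, 'q': array([-1.19010015e-01,  5.33818922e-02,  1.61430680e+00,  3.94302078e-05,
        1.47597538e+00, -1.18963419e-01]), 'dq': array([ 1.53889827e-05, -7.83928650e-04,  1.78815021e-03,  7.90400052e-04,
       -6.40667497e-04, -8.04585319e-04]), 'effort': array([ 2.70554956e-04, -3.93670499e+01, -3.70175600e+01, -1.62778279e-04,
        6.93513779e-03, -6.06393527e-06]), 'tool_pos': array([6.24379376e-01, 7.94169833e-05, 2.30039844e-01]), 'tool_rot': array([-1.21047692,  1.21088236, -1.20805594]), 'contact_force': array([ 1.06846554, -0.42300745, -0.18652768]), 'wrist_torque': array([0.00093496, 0.0219746 , 0.00571044]), 'opening': 0.08539131341608723}
scene [[502.66841698   0.         276.37800461]
 [  0.         502.66841698 217.86821813]
 [  0.           0.           1.        ]] [[ 0.59238719  0.51109952 -0.62277981  1.00474418]
 [ 0.8056486  -0.37313165  0.46011206 -0.39985394]
 [ 0.0027842  -0.77430617 -0.63280502  0.65889081]
 [ 0.          0.          0.          1.        ]]
side [[516.44636755   0.         284.73990035]
 [  0.         516.44636755 204.48708642]
 [  0.           0.           1.        ]] [[-0.97243061 -0.12159948  0.19897807  0.23659639]
 [-0.23315516  0.49174449 -0.8389434   0.87122623]
 [ 0.00416871 -0.86220701 -0.50653894  0.59738638]
 [ 0.          0.          0.          1.        ]]
```

View pics/scene0.png

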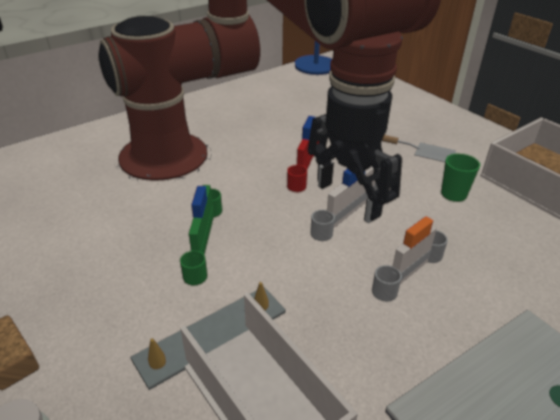

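View pics/side0.png

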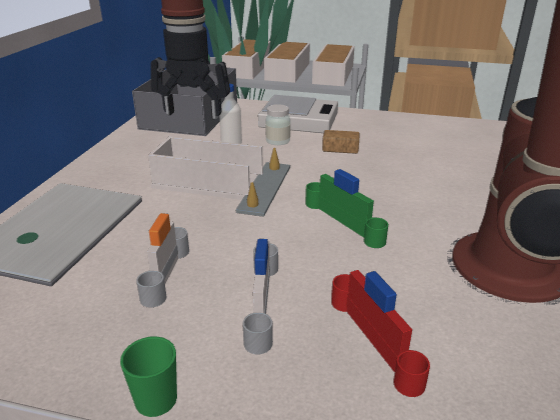

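Side image candidates: the blue handle on a white board with steel sockets (262,257) is the target. The others are blue on green (346,182), blue on red (380,291) and orange on white (160,229), all to be left alone. The mould's pintles are at (252,190) and (274,157).

Run:
```python
from h import *
out=[]
for n,boxes in [('side',{'gate':(235,230,285,355),'spare':(130,205,195,310),'pint':(235,140,295,215)}),('scene',{'gate':(300,160,380,245),'spare':(365,210,455,305),'pint':(130,270,290,385)})]:
    d=dict(np.load(n+'0.npz'));W=world(d);f=d['frame'].astype(int);ok=d['depth']>0
    hsv=cv2.cvtColor(d['frame'],cv2.COLOR_RGB2HSV)
    for k,(a,b,c,e) in boxes.items():
        m=np.zeros(ok.shape,bool);m[b:e,a:c]=1;m&=ok
        H,S=hsv[...,0],hsv[...,1]
        if k=='gate': hm=m&(H>105)&(H<130)&(S>150)
        elif k=='spare': hm=m&(H<15)&(S>180)
        else: hm=m&(H>8)&(H<28)&(S>110)&(W[...,2]>.012)
        P=W[hm]; print(n,k,len(P),P.min(0),P.max(0))
        if k!='pint':
            T=P[P[:,2]>P[:,2].max()-.004]; c0=(T.min(0)+T.max(0))/2
            r=cv2.minAreaRect((T[:,:2]*1000).astype(np.float32)); print('  top',len(T),r,np.median(T[:,2]))
            R=W[m&(abs(W[...,2]-.043)<.004)&(S<90)]
            print('  rims',len(R),R.min(0),R.max(0))
        else:
            Q=P[P[:,2]>.05]; 
            lab,cen=cv2.kmeans(Q[:,:2].astype(np.float32),2,None,(3,50,1e-6),5,0)[1:]
            for i in (0,1):
                q=Q[lab[:,0]==i]; print('  pintle',len(q),cen[i],q[:,2].max(),q[q[:,2]>.057].mean(0), np.ptp(q,axis=0))
            
d=dict(np.load('side0.npz')); cv2.imwrite('pics/crop0.png',cv2.resize(d['frame'][130:370,120:320,::-1],None,fx=2.5,fy=2.5,interpolation=cv2.INTER_CUBIC))
```

```text
side gate 386 [0.41717763 0.18559274 0.08510629] [0.44236637 0.24819484 0.11654454]
  top 209 ((430.5491943359375, 216.97915649414062), (16.510557174682617, 58.9286003112793), 11.975372314453125) 0.11435496291378261
  rims 368 [0.38988669 0.10085048 0.03902219] [0.47359756 0.33303778 0.04691694]
side spare 388 [0.61412425 0.15275174 0.08307891] [0.63421187 0.21398108 0.11685431]
  top 149 ((624.7269897460938, 183.7783660888672), (15.62304401397705, 60.05504608154297), 6.144989967346191) 0.11416403663757652
  rims 374 [0.59556878 0.08883014 0.03905939] [0.64421068 0.2758688  0.04695558]
side pint 285 [ 0.52520496 -0.28121292  0.01215023] [ 0.54621557 -0.07174257  0.06545078]
  pintle 26 [ 0.5374783  -0.08307251] 0.06506009328991513 [ 0.53777181 -0.0827688   0.06078491] [0.00972155 0.00906917 0.01477063]
  pintle 15 [ 0.5363247 -0.2725029] 0.06545077994914572 [ 0.53616033 -0.27260927  0.06014315] [0.00601847 0.00834689 0.01515696]
scene gate 131 [ 0.43233318 -0.00996177  0.08811246] [0.63310928 0.21487838 0.30314173]
  top 3 ((631.1764526367188, -9.781021118164062), (0.35880956053733826, 3.864164113998413), 89.77861785888672) 0.3029987474022899
  rims 266 [0.30551895 0.09885525 0.0390444 ] [0.4728518  0.28900879 0.04688108]
scene spare 385 [0.61982229 0.1482189  0.08900385] [0.63810723 0.20303136 0.11763861]
  top 147 ((628.3742065429688, 177.0258026123047), (12.798112869262695, 52.69300079345703), 6.702430725097656) 0.11521613472223169
  rims 414 [0.60561596 0.08688213 0.0390045 ] [0.65638596 0.27299887 0.04696167]
scene pint 487 [ 0.53505302 -0.28861248  0.01242537] [ 0.55119314 -0.08034746  0.06652907]
  pintle 34 [ 0.54118645 -0.08885472] 0.06466236682578785 [ 0.54017    -0.08851706  0.06124393] [0.00695057 0.00826934 0.01466216]
  pintle 50 [ 0.54070026 -0.2777658 ] 0.06652906754134258 [ 0.54007484 -0.27759495  0.06159172] [0.00671479 0.00939183 0.01630396]
```

View pics/crop0.png

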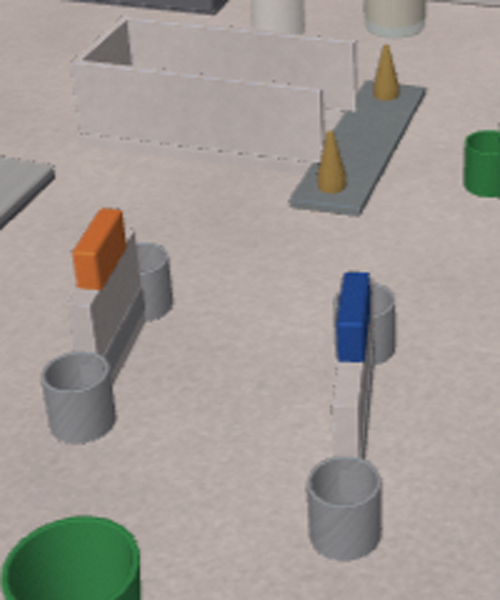

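Run:
```python
from h import *
from scipy.spatial.transform import Rotation as Ro
o=monitor.get_obs(); print(Ro.from_rotvec(o['tool_rot']).as_matrix().round(3))
im=np.zeros((560,640),np.float32)
for n in ['side','scene']:
    d=dict(np.load(n+'0.npz'));W=world(d);ok=(d['depth']>0)
    P=W[ok]; P=P[(P[:,2]<.3)]
    # rows: x from 0.2..0.76 at 1mm ; cols: y .4..-.24
    i=((P[:,0]-.2)*600).astype(int); j=((.44-P[:,1])*800*.75).astype(int)
    k=(i>=0)&(i<560)&(j>=0)&(j<640)
    np.maximum.at(im,(i[k],j[k]),P[k,2])
im=cv2.dilate(im,np.ones((3,3)))
c=cv2.applyColorMap((np.clip(im/.15,0,1)*255).astype(np.uint8),cv2.COLORMAP_TURBO)
for v in range(0,560,60): cv2.putText(c,f'x{.2+v/600:.1f}',(0,v+10),0,.4,(255,255,255)); cv2.line(c,(0,v),(640,v),(90,90,90))
for v in range(24,640,60): cv2.putText(c,f'y{.44-v/600:.1f}',(v,555),0,.4,(255,255,255)); cv2.line(c,(v,0),(v,560),(90,90,90))
cv2.imwrite('pics/map.png',c)
d=snap('wrist','wrist0'); print(d['camera_matrix'],d['cam_to_world'])
```

```text
[[ 0.    -0.002  1.   ]
 [-1.     0.     0.   ]
 [-0.    -1.    -0.002]]
[[325.1922621    0.         276.37046002]
 [  0.         325.1922621  208.17392084]
 [  0.           0.           1.        ]] [[ 9.99996653e-01  1.23558307e-03 -2.27301643e-03  6.24493592e-01]
 [ 4.35424195e-04 -9.46430857e-01 -3.22906247e-01  8.31470705e-02]
 [-2.55023038e-03  3.22904176e-01 -9.46428227e-01  3.71533461e-01]
 [ 0.00000000e+00  0.00000000e+00  0.00000000e+00  1.00000000e+00]]
```

View pics/map.png

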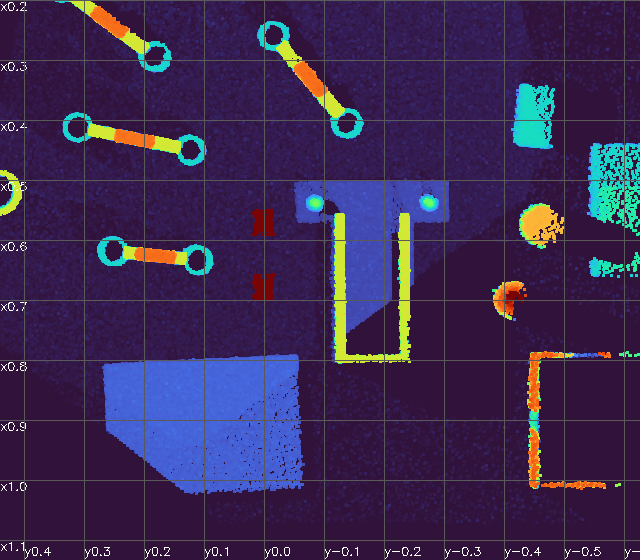

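View pics/wrist0.png

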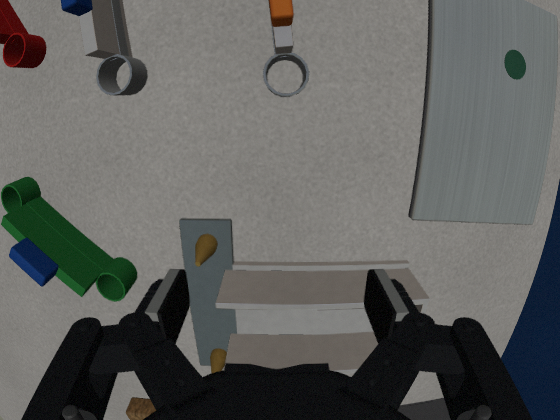

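The map shows the target gate at about (0.43, 0.215). The pintles are at (0.54,−0.085) and (0.54,−0.275), and green and red gates are close by, so I'll carry it high. The wrist image shows a pintle at (205,250) and the target's steel socket at (122,75). I'll refine with the wrist depth.

```bash
cat >> h.py <<'E'
def worldf(d):
    K=d['camera_matrix'];z=d['depth'];v,u=np.mgrid[:z.shape[0],:z.shape[1]]
    x=(u-K[0,2])/K[0,0];y=(v-K[1,2])/K[1,1];r=np.hypot(x,y);s=np.where(r>1e-9,np.tan(r)/np.maximum(r,1e-9),1)
    P=np.stack([x*s*z,y*s*z,z,np.ones_like(z)],-1)
    return (P@d['cam_to_world'].T)[...,:3]
def fitc(P):
    A=np.c_[2*P[:,:2],np.ones(len(P))];b=(P[:,:2]**2).sum(1);s=np.linalg.lstsq(A,b,rcond=None)[0]
    return s[:2],np.sqrt(s[2]+s[0]**2+s[1]**2)
E
python3 - <<'E'
from h import *
for n in ['side','scene','wrist']:
    d=dict(np.load(n+'0.npz'));W=worldf(d) if n=='wrist' else world(d);ok=d['depth']>0
    hsv=cv2.cvtColor(d['frame'],cv2.COLOR_RGB2HSV);H,S=hsv[...,0],hsv[...,1]
    print(n)
    P=W[ok&(W[...,2]>.062)&(W[...,2]<.068)&(H>8)&(H<28)&(S>110)]
    for c in [(.54,-.085),(.54,-.275)]:
        q=P[np.hypot(P[:,0]-c[0],P[:,1]-c[1])<.02]
        if len(q): print(' tip',len(q),q.mean(0).round(4))
    for nm,c in [('g+',(.41,.31)),('g-',(.452,.124)),('s+',(.618,.253)),('s-',(.634,.113))]:
        q=W[ok&(abs(W[...,2]-.0445)<.0025)&(np.hypot(W[...,0]-c[0],W[...,1]-c[1])<.032)]
        if len(q)>15:
            for _ in range(5):
                c2,r=fitc(q); e=np.hypot(*(q[:,:2]-c2).T); q2=q[abs(e-.0215)<.004]; 
                q=q2 if len(q2)>15 else q
            print(' ',nm,len(q),c2.round(4),round(r,4))
    # sill
    m=ok&(abs(W[...,2]-.0095)<.003)&(W[...,0]>.48)&(W[...,0]<.6)&(W[...,1]<-.03)&(W[...,1]>-.33)
    q=W[m]; print(' sill',len(q),np.percentile(q,[1,99],axis=0).round(4).tolist(), [round(float(x),4) for x in [np.median(q[:,2])]])
E
```

```text
side
 tip 4 [ 0.5373 -0.0827  0.0636]
 tip 2 [ 0.536  -0.2721  0.0651]
  g+ 185 [0.4124 0.3097] 0.0215
  g- 60 [0.4504 0.1239] 0.0215
  s+ 152 [0.6188 0.2512] 0.0216
  s- 54 [0.634  0.1125] 0.0215
 sill 1256 [[0.5034, -0.3005, 0.0069], [0.5914, -0.0556, 0.0122]] [0.0098]
scene
 tip 4 [ 0.5393 -0.0878  0.0637]
 tip 8 [ 0.5396 -0.2774  0.0644]
  g- 119 [0.4496 0.122 ] 0.0214
  s+ 75 [0.6182 0.2492] 0.0214
  s- 156 [0.6336 0.1104] 0.0213
 sill 4564 [[0.5036, -0.305, 0.0074], [0.5984, -0.0601, 0.0123]] [0.0103]
wrist
 tip 24 [ 0.5378 -0.085   0.0634]
  g- 324 [0.4493 0.1227] 0.0214
  s- 361 [0.6328 0.1111] 0.0212
 sill 5838 [[0.503, -0.2925, 0.0071], [0.5975, -0.0572, 0.0113]] [0.0089]
```

Emit:
{"name": "servo_tool", "arguments": {"commands": [0,0,0,-2.7,0,-2.4,1,0,0,0,-2.7,0,-2.4,1,0,0,0,-2.7,0,-2.4,1,0,0,0,-2.7,0,-2.4,1,0,0,0,-2.7,0,-2.4,1,0,0,0,-2.7,0,-2.4,1,0,0,0,-2.7,0,-2.4,1,0,0,0,-2.7,0,-2.4,1,0,-0.1,0,0,0,0,1,0,-0.1,0,0,0,0,1,0,0,0,0,0,0,1], "grip_force": 60}}

```text
t: 1.25
tool_pos: [0.4223, 0.2235, 0.2259]
tool_rot: [-1.305, 1.063, -1.051]
contact_force: [0.4, -0.6, -0.5]
opening: 0.0854
```

```bash
cat >> h.py <<'E'
from scipy.spatial.transform import Rotation as Ro
def delta(p,yaw):
    """remaining move to TCP p (world) and tool straight down with jaw axis at yaw; in tool axes, cm / rad"""
    o=monitor.get_obs();R=Ro.from_rotvec(o['tool_rot']).as_matrix()
    Rt=Ro.from_euler('z',yaw).as_matrix()@np.array([[0,0,1],[-1,0,0],[0,-1,0.]])
    print('t',o['t'],'pos',o['tool_pos'].round(4),'F',o['contact_force'].round(1),'open',round(o['opening'],4))
    print('turn',Ro.from_matrix(R.T@Rt).as_rotvec().round(4),'shift(cm) now',(R.T@(p-o['tool_pos'])*100).round(2),' after turn',(Rt.T@(p-o['tool_pos'])*100).round(2))
E
python3 - <<'E'
from h import *
delta(np.array([.4307,.2158,.079]),.202)
snap('wrist','wrist1')
E
```

```text
t 1.25 pos [0.4223 0.2235 0.2259] F [ 0.4 -0.6 -0.5] open 0.0854
turn [ 0.0081  0.0037 -0.0021] shift(cm) now [ 0.96 14.68  0.78]  after turn [ 0.92 14.69  0.67]
```

View pics/wrist1.png

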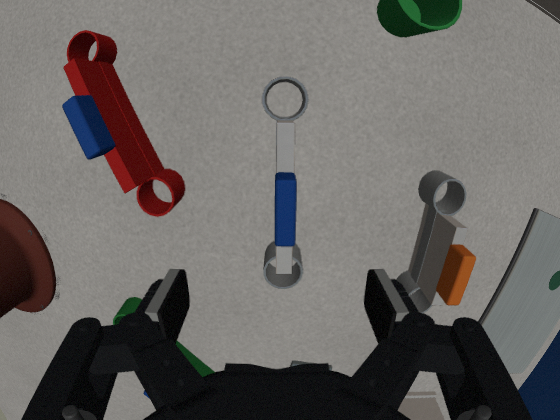

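The wrist view shows the white gate with the blue handle (285,210) and steel sockets at (285,98) and (283,268). Measuring it from here.

Run:
```python
from h import *
d=dict(np.load('wrist1.npz'));W=worldf(d);ok=d['depth']>0
hsv=cv2.cvtColor(d['frame'],cv2.COLOR_RGB2HSV);H,S=hsv[...,0],hsv[...,1]
C=[]
for nm,c in [('g+',(.412,.309)),('g-',(.4495,.123))]:
    q=W[ok&(abs(W[...,2]-.0445)<.003)&(np.hypot(W[...,0]-c[0],W[...,1]-c[1])<.032)]
    for _ in range(5):
        c2,r=fitc(q); e=np.hypot(*(q[:,:2]-c2).T); q2=q[abs(e-.0215)<.004]; q=q2 if len(q2)>15 else q
    print(nm,len(q),c2.round(4),r); C.append(c2)
print('mid',(C[0]+C[1])/2,'yaw',np.arctan2(-(C[0]-C[1])[0],(C[0]-C[1])[1]),np.linalg.norm(C[0]-C[1]))
m=ok&(W[...,2]>.108)&(W[...,2]<.12)&(H>105)&(H<130)&(S>120)&(np.hypot(W[...,0]-.43,W[...,1]-.216)<.05)
print(cv2.minAreaRect((W[m][:,:2]*1000).astype(np.float32)),np.median(W[m][:,2]))
```

```text
g+ 398 [0.4108 0.3091] 0.021223637915229528
g- 254 [0.4487 0.1237] 0.021372981611147784
mid [0.42976405 0.21637575] yaw 0.20157203702483947 0.18922605980594964
((429.8114013671875, 216.83444213867188), (16.755115509033203, 58.626285552978516), 11.758187294006348) 0.11362982382162257
```

Emit:
{"name": "servo_tool", "arguments": {"commands": [0.008,0.004,-0.002,0.9,0,0.6,1,0,0,0,0,3,0,1,0,0,0,0,3,0,1,0,0,0,0,3,0,1,0,0,0,0,2,0,1,0,0,0,0,0,0,1]}}

```text
t: 1.9
tool_pos: [0.4356, 0.2116, 0.1138]
tool_rot: [-1.287, 1.067, -1.076]
contact_force: [-0.4, 0.1, -0.1]
opening: 0.0854
```

Run:
```python
from h import *
delta(np.array([.430,.2163,.079]),.202)
```

```text
t 1.9 pos [0.4356 0.2116 0.1138] F [-0.4  0.1 -0.1] open 0.0854
turn [-0.0067 -0.0172  0.0017] shift(cm) now [-0.57  3.48 -0.49]  after turn [-0.57  3.48 -0.45]
```

Emit:
{"name": "servo_tool", "arguments": {"commands": [-0.006,-0.015,0,-0.5,0,-0.4,1,0,0,0,0,0,0,1,0,0,0,0,1.6,0,1,0,0,0,0,1.6,0,1,0,0,0,0,0,0,1]}}

```text
t: 2.4
tool_pos: [0.4358, 0.2164, 0.088]
tool_rot: [-1.288, 1.054, -1.068]
contact_force: [-0.6, 0.6, 0.1]
opening: 0.0855
```

Run:
```python
from h import *
delta(np.array([.430,.2163,.079]),.202)
```

```text
t 2.4 pos [0.4358 0.2164 0.088 ] F [-0.6  0.6  0.1] open 0.0855
turn [-0.0115 -0.0046  0.001 ] shift(cm) now [-0.1   0.89 -0.58]  after turn [-0.1   0.9  -0.57]
```

Emit:
{"name": "servo_tool", "arguments": {"commands": [-0.011,-0.004,0,-0.1,0.5,-0.6,1,0,0,0,0,0.3,0,1,0,0,0,0,0,0,1]}}

```text
t: 2.7
tool_pos: [0.4317, 0.2171, 0.0834]
tool_rot: [-1.294, 1.055, -1.062]
contact_force: [-0.4, -0.2, 0.0]
opening: 0.0853
```

Run:
```python
from h import *
delta(np.array([.430,.2163,.079]),.202)
```

```text
t 2.7 pos [0.4317 0.2171 0.0834] F [-0.4 -0.2  0. ] open 0.0853
turn [-0.0057 -0.0003  0.0004] shift(cm) now [ 0.04  0.44 -0.18]  after turn [ 0.04  0.44 -0.18]
```

Emit:
{"name": "servo_tool", "arguments": {"commands": [-0.005,0,0,0,0.4,-0.2,1,0,0,0,0,0,0,1,0,0,0,0,0,0,0,0,0,0,0,0,0,0,0,0,0,0,0,0,0,0,0,0,0,0,0,0,0,0,0,0,0,0,0,0,0,0,0,0,0,0,0,0,0,0,0,0,0], "grip_force": 60}}

```text
t: 3.6
tool_pos: [0.4306, 0.217, 0.0808]
tool_rot: [-1.296, 1.057, -1.061]
contact_force: [1.0, -0.4, 0.7]
opening: 0.0169
```

Run:
```python
from h import *
delta(np.array([.430,.2163,.079]),.202)
```

```text
t 3.6 pos [0.4306 0.217  0.0808] F [ 1.  -0.4  0.7] open 0.0169
turn [-0.0029 -0.0003  0.0002] shift(cm) now [ 0.05  0.18 -0.07]  after turn [ 0.05  0.18 -0.07]
```

Gripped (opening 17 mm). Lifting about 15 cm.

Emit:
{"name": "servo_tool", "arguments": {"commands": [0,0,0,0,-0.5,0,0,0,0,0,0,-1,0,0,0,0,0,0,-2,0,0,0,0,0,0,-2.5,0,0,0,0,0,0,-2.5,0,0,0,0,0,0,-2.5,0,0,0,0,0,0,-2,0,0,0,0,0,0,-1,0,0,0,0,0,0,0,0,0]}}

```text
t: 4.5
tool_pos: [0.4268, 0.2158, 0.2254]
tool_rot: [-1.303, 1.062, -1.058]
contact_force: [0.3, 0.6, -3.3]
opening: 0.017
```

Run:
```python
from h import *
delta(np.array([.538,-.180,.219]),.0)
snap('wrist','wrist2');snap('side','side2')
```

```text
t 4.5 pos [0.4268 0.2158 0.2254] F [ 0.3  0.6 -3.3] open 0.017
turn [0.0051 0.2017 0.0016] shift(cm) now [41.01  0.67  2.97]  after turn [39.58  0.64 11.12]
```

View pics/side2.png

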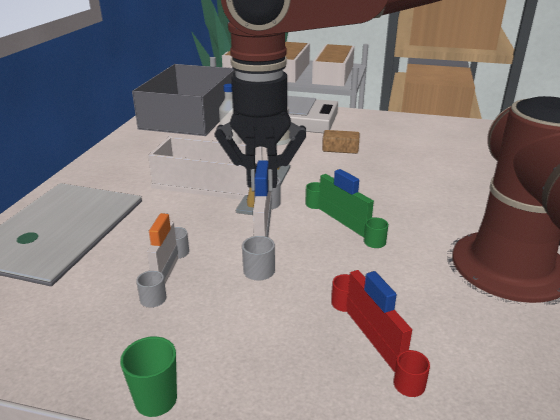

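View pics/wrist2.png

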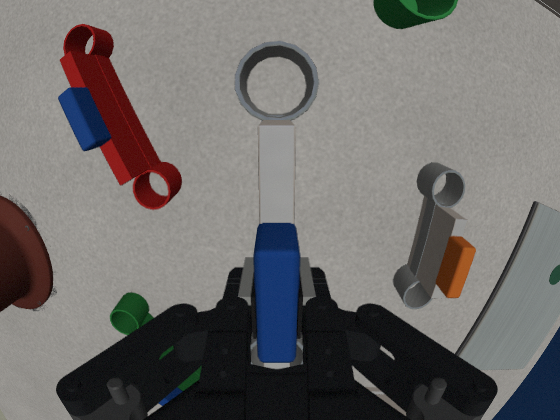

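The gate is held upright: the side view shows it hanging at (262,230), and the wrist view shows the socket ring centred at (277,82). Turning it square and carrying it over the mould.

Emit:
{"name": "servo_tool", "arguments": {"commands": [0.005,0.06,0,0,0,0,0,0,0.07,0,0,0,0,0,0,0.07,0,0,0,0,0,0,0,0,0,0,0,0,0,0,0,1.5,0,0.4,0,0,0,0,3,0,0.8,0,0,0,0,3.5,0,1,0,0,0,0,3.5,0,1,0,0,0,0,3.5,0,1,0,0,0,0,3.5,0,1,0,0,0,0,3.5,0,1,0,0,0,0,3.5,0,1,0,0,0,0,3.5,0,1,0,0,0,0,3,0,0.8,0,0,0,0,2,0,0.6,0,0,0,0,1,0,0.3,0,0,0,0,0,0,0,0]}}

```text
t: 6.3
tool_pos: [0.5184, -0.1475, 0.1966]
tool_rot: [-1.249, 1.226, -1.176]
contact_force: [1.1, -0.2, -3.8]
opening: 0.0176
```

Run:
```python
from h import *
delta(np.array([.538,-.180,.219]),.0)
```

```text
t 6.3 pos [ 0.5184 -0.1475  0.1966] F [ 1.1 -0.2 -3.8] open 0.0176
turn [0.042  0.0188 0.0007] shift(cm) now [ 3.29 -2.32  1.8 ]  after turn [ 3.25 -2.24  1.96]
```

Emit:
{"name": "servo_tool", "arguments": {"commands": [0.02,0.01,0,1.1,-0.8,0.6,0,0.02,0.008,0,1.1,-0.7,0.6,0,0,0,0,1,-0.6,0.6,0,0,0,0,0,0,0,0]}}

```text
t: 6.7
tool_pos: [0.5383, -0.179, 0.2184]
tool_rot: [-1.21, 1.206, -1.207]
contact_force: [-0.2, 0.1, -1.8]
opening: 0.0177
```

Run:
```python
from h import *
delta(np.array([.538,-.180,.219]),.0)
```

```text
t 6.7 pos [ 0.5383 -0.179   0.2184] F [-0.2  0.1 -1.8] open 0.0177
turn [-0.0007  0.0037 -0.0003] shift(cm) now [ 0.1  -0.06 -0.03]  after turn [ 0.1  -0.06 -0.03]
```

```bash
cat > meas.py <<'E'
from h import *
import sys
tag=sys.argv[1]
o=monitor.get_obs(); p=o['tool_pos']; zr=p[2]-.0808+.045
for n in ['side','scene','wrist']:
    d=snap(n,n+tag);W=worldf(d) if n=='wrist' else world(d);ok=d['depth']>0
    hsv=cv2.cvtColor(d['frame'],cv2.COLOR_RGB2HSV);H,S=hsv[...,0],hsv[...,1]
    print(n)
    for nm,y in [('+',.095),('-',-.095)]:
        g=W[ok&(abs(W[...,2]-zr)<.015)&(np.hypot(W[...,0]-p[0],W[...,1]-p[1]-y)<.04)]
        if len(g)>30:
            zt=np.percentile(g[:,2],98); q=g[g[:,2]>zt-.004]
            for _ in range(6):
                c2,r=fitc(q); e=np.hypot(*(q[:,:2]-c2).T); q2=q[abs(e-.0215)<.004]; q=q2 if len(q2)>15 else q
            print(' socket',nm,len(q),c2.round(4),round(r,4),'rimz',zt.round(4))
        q=W[ok&(W[...,2]>.058)&(W[...,2]<.068)&(H>8)&(H<28)&(S>110)&(np.hypot(W[...,0]-.538,W[...,1]+.18-y)<.02)]
        if len(q): print(' tip',nm,len(q),q.mean(0).round(4))
E
python3 meas.py 3
```

```text
side
 socket + 25 [ 0.5384 -0.1093] 0.0064 rimz 0.1958
 tip + 11 [ 0.5376 -0.0827  0.0613]
 socket - 6 [ 0.5594 -0.2452] 0.0279 rimz 0.1942
 tip - 7 [ 0.5358 -0.2726  0.0608]
scene
 socket + 35 [ 0.5449 -0.1146] 0.0048 rimz 0.1954
 tip + 14 [ 0.5402 -0.0886  0.0609]
 socket - 57 [ 0.5388 -0.2447] 0.0095 rimz 0.1955
 tip - 18 [ 0.5396 -0.2776  0.0617]
wrist
 socket + 70 [ 0.5365 -0.0841] 0.0209 rimz 0.1858
 tip + 75 [ 0.5374 -0.0862  0.062 ]
 socket - 129 [ 0.5372 -0.2713] 0.0206 rimz 0.1808
```

```bash
python3 -c "
import cv2,numpy as np
a=cv2.imread('pics/side3.png');b=cv2.imread('pics/wrist3.png');cv2.imwrite('pics/c3.png',np.hstack([cv2.resize(a[80:290,180:360],(380,443)),cv2.resize(b,(420,443))]))"
```

```text
(no output)
```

View pics/c3.png

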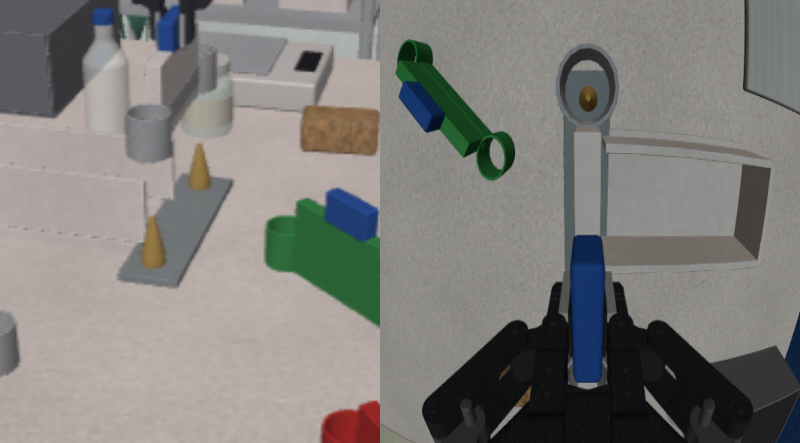

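The wrist view shows the brass tip inside the left socket ring (588,98 in the composite). The offset is about 2–3 mm in −y. The side and scene ring fits were polluted by the board, so I'll lower to just above the tips and measure again with tighter masks.

Emit:
{"name": "servo_tool", "arguments": {"commands": [0,0.004,0,0.2,1,0,0,0,0,0,0,1.5,0,0,0,0,0,0,1.5,0,0,0,0,0,0,1,0,0,0,0,0,0,0,0,0]}}

```text
t: 7.35
tool_pos: [0.5348, -0.1774, 0.1591]
tool_rot: [-1.212, 1.216, -1.201]
contact_force: [-0.1, -0.6, -4.3]
opening: 0.0173
```

```bash
sed -i 's/abs(W\[...,2\]-zr)<.015/abs(W[...,2]-zr)<.0045/; s/<.04)\]/<.04)\&(abs(W[...,1]-p[1])>.074)]/' meas.py
python3 - <<'E'
from h import *
delta(np.array([.538,-.182,.0908]),.0)
E
python3 meas.py 4
python3 -c "
import cv2,numpy as np
a=cv2.imread('pics/side4.png');b=cv2.imread('pics/scene4.png');cv2.imwrite('pics/c4.png',np.hstack([cv2.resize(a[80:290,180:360],(380,443)),cv2.resize(b[200:400,110:300],(420,443))]))"
```

```text
t 7.35 pos [ 0.5348 -0.1774  0.1591] F [-0.1 -0.6 -4.3] open 0.0173
turn [ 0.0075  0.0016 -0.005 ] shift(cm) now [0.5  6.82 0.37]  after turn [0.46 6.83 0.32]
side
 socket + 76 [ 0.5351 -0.0812] 0.0211 rimz 0.125
 tip + 10 [ 0.5369 -0.083   0.0616]
 socket - 28 [ 0.5355 -0.2712] 0.0213 rimz 0.1238
 tip - 3 [ 0.5353 -0.2726  0.0599]
scene
 socket + 120 [ 0.5356 -0.0838] 0.0211 rimz 0.1264
 tip + 5 [ 0.5413 -0.089   0.06  ]
 socket - 218 [ 0.536  -0.2739] 0.0213 rimz 0.1256
 tip - 1 [ 0.5427 -0.2784  0.0592]
wrist
 socket + 1232 [ 0.5351 -0.0836] 0.0211 rimz 0.1257
 tip + 97 [ 0.5371 -0.0864  0.0625]
 socket - 122 [ 0.5353 -0.2713] 0.0205 rimz 0.1245
```

View pics/c4.png

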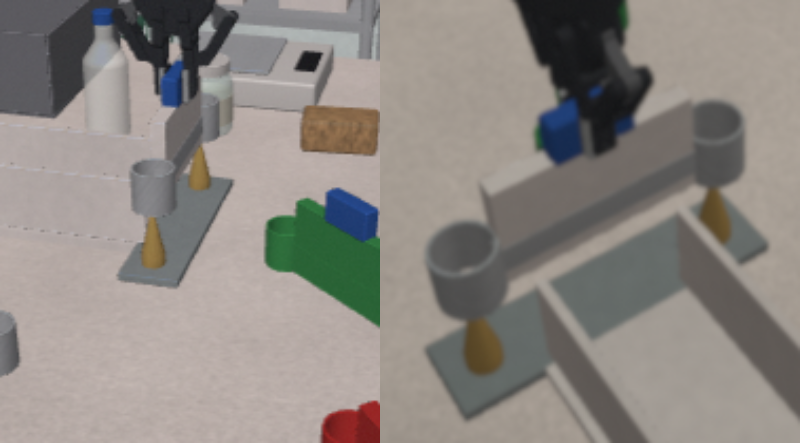

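View pics/wrist4.png

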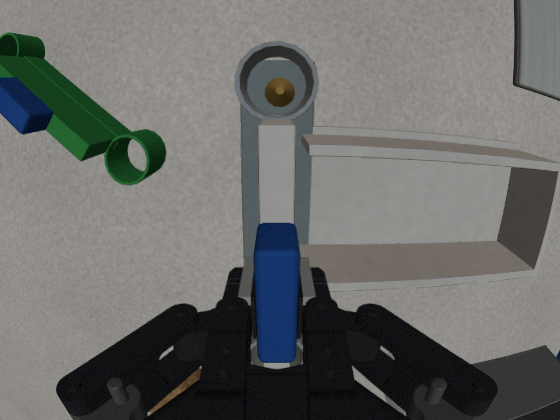

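Emit:
{"name": "servo_tool", "arguments": {"commands": [0.007,0.002,-0.005,0.3,0,0.25,0,0,0,0,0,0,0,0]}}

```text
t: 7.7
tool_pos: [0.5402, -0.1819, 0.164]
tool_rot: [-1.206, 1.202, -1.216]
contact_force: [0.7, -0.2, -3.5]
opening: 0.0171
```

Run:
```python
from h import *
delta(np.array([.5375,-.1805,.0908]),.0)
```

```text
t 7.7 pos [ 0.5402 -0.1819  0.164 ] F [ 0.7 -0.2 -3.5] open 0.0171
turn [-0.0075 -0.0005  0.0041] shift(cm) now [-0.17  7.32 -0.32]  after turn [-0.14  7.32 -0.27]
```

Emit:
{"name": "servo_tool", "arguments": {"commands": [-0.004,0,0.002,-0.1,0.5,-0.15,0,0,0,0,0,0.7,0,0,0,0,0,0,0.7,0,0,0,0,0,0,0.3,0,0,0,0,0,0,0,0,0]}}

```text
t: 8.2
tool_pos: [0.5393, -0.1813, 0.1412]
tool_rot: [-1.207, 1.205, -1.214]
contact_force: [0.8, 0.2, -2.5]
opening: 0.0171
```

Run:
```python
from h import *
delta(np.array([.5375,-.1805,.0908]),.0)
```

```text
t 8.2 pos [ 0.5393 -0.1813  0.1412] F [ 0.8  0.2 -2.5] open 0.0171
turn [-0.0049 -0.0007  0.0028] shift(cm) now [-0.09  5.04 -0.2 ]  after turn [-0.08  5.04 -0.18]
```

Emit:
{"name": "servo_tool", "arguments": {"commands": [-0.004,0,0.002,-0.05,0.6,-0.15,0,0,0,0,0,0.6,0,0,0,0,0,0,0.6,0,-0.05,0,0,0,0,0.6,0,0,0,0,0,0,0.2,0,0,0,0,0,0,0,0,0]}}

```text
out of range
```

```bash
sed -i 's/0, 0, 0, 0, 0.6/&/' meas.py
python3 - <<'E'
from h import *
delta(np.array([.5375,-.1805,.0908]),.0)
E
python3 meas.py 5
```

```text
t 8.2 pos [ 0.5393 -0.1813  0.1412] F [ 0.8  0.2 -2.5] open 0.0171
turn [-0.0049 -0.0007  0.0028] shift(cm) now [-0.09  5.04 -0.2 ]  after turn [-0.08  5.04 -0.18]
side
 socket + 68 [ 0.5407 -0.0851] 0.0211 rimz 0.1069
 socket - 24 [ 0.5401 -0.2768] 0.0206 rimz 0.1065
scene
 socket + 116 [ 0.5401 -0.088 ] 0.0212 rimz 0.1072
 socket - 205 [ 0.5404 -0.2779] 0.0213 rimz 0.1082
wrist
 socket + 1228 [ 0.5393 -0.0873] 0.0211 rimz 0.1057
 tip + 123 [ 0.5372 -0.0863  0.0623]
 socket - 127 [ 0.5391 -0.2751] 0.0205 rimz 0.106
```

View pics/wrist5.png

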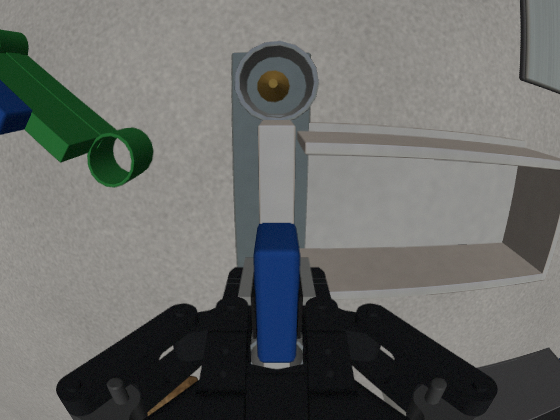

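I put a stray −0.05 in a gripper slot, so that call was refused and nothing moved. The wrist view shows the tip well inside the ring (274,85), with sockets about 2 mm too far in +x. Retrying with correct rows.

Emit:
{"name": "servo_tool", "arguments": {"commands": [-0.004,0,0.002,-0.05,0.6,-0.15,0,0,0,0,0,0.6,0,0,0,0,0,0,0.6,0,0,0,0,0,0,0.6,0,0,0,0,0,0,0.2,0,0,0,0,0,0,0,0,0]}}

```text
t: 8.95
tool_pos: [0.5383, -0.1811, 0.1141]
tool_rot: [-1.208, 1.207, -1.212]
contact_force: [0.3, -0.3, -3.1]
opening: 0.0172
```

```bash
python3 - <<'E'
from h import *
delta(np.array([.5375,-.1805,.0908]),.0)
E
python3 meas.py 6
```

```text
t 8.95 pos [ 0.5383 -0.1811  0.1141] F [ 0.3 -0.3 -3.1] open 0.0172
turn [-0.0024 -0.0008  0.0014] shift(cm) now [-0.06  2.33 -0.09]  after turn [-0.06  2.33 -0.08]
side
 socket + 67 [ 0.5395 -0.0855] 0.0213 rimz 0.0799
 socket - 24 [ 0.5388 -0.2759] 0.0209 rimz 0.0796
scene
 socket + 106 [ 0.5392 -0.0876] 0.0212 rimz 0.0801
 tip + 10 [ 0.5385 -0.0878  0.0634]
 socket - 214 [ 0.5394 -0.2776] 0.0212 rimz 0.0807
 tip - 27 [ 0.5391 -0.2776  0.0624]
wrist
 socket + 1228 [ 0.5382 -0.087 ] 0.0211 rimz 0.0786
 tip + 163 [ 0.5372 -0.0864  0.0624]
 socket - 130 [ 0.5381 -0.2748] 0.0205 rimz 0.0784
```

View pics/wrist6.png

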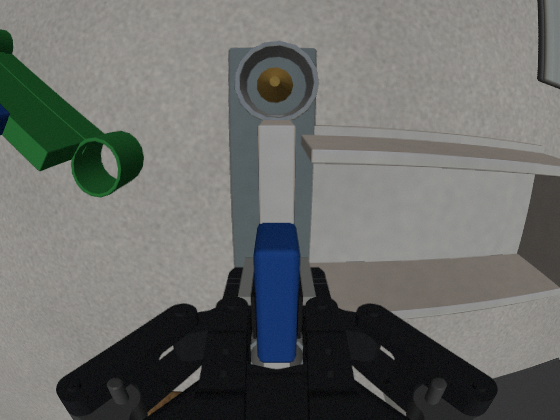

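Both sockets are within about 1 mm of the pintle axes, and the tip is centred in the ring at (275,85). Lowering slowly to near contact.

Emit:
{"name": "servo_tool", "arguments": {"commands": [-0.002,0,0.001,-0.05,0.5,-0.08,0,0,0,0,0,0.5,0,0,0,0,0,0,0.5,0,0,0,0,0,0,0.3,0,0,0,0,0,0,0.1,0,0,0,0,0,0,0,0,0]}}

```text
t: 9.7
tool_pos: [0.5383, -0.1809, 0.0947]
tool_rot: [-1.208, 1.207, -1.212]
contact_force: [-1.2, 0.1, -3.2]
opening: 0.0169
```

Run:
```python
from h import *
delta(np.array([.5375,-.1805,.0908]),.0)
```

```text
t 9.7 pos [ 0.5383 -0.1809  0.0947] F [-1.2  0.1 -3.2] open 0.0169
turn [-0.0022 -0.0007  0.0013] shift(cm) now [-0.04  0.39 -0.08]  after turn [-0.04  0.39 -0.08]
```

Emit:
{"name": "servo_tool", "arguments": {"commands": [0,0,0,0,0.2,0,0,0,0,0,0,0.15,0,0,0,0,0,0,0.1,0,0,0,0,0,0,0,0,0]}}

```text
t: 10.1
tool_pos: [0.5388, -0.1812, 0.091]
tool_rot: [-1.208, 1.206, -1.213]
contact_force: [-0.4, 0.5, -3.3]
opening: 0.0172
```

Run:
```python
from h import *
delta(np.array([.5375,-.1805,.0908]),.0)
```

```text
t 10.1 pos [ 0.5388 -0.1812  0.091 ] F [-0.4  0.5 -3.3] open 0.0172
turn [-0.0034 -0.0007  0.0018] shift(cm) now [-0.07  0.02 -0.13]  after turn [-0.07  0.02 -0.13]
```

Emit:
{"name": "servo_tool", "arguments": {"commands": [0,0,0,0,0.1,0,0,0,0,0,0,0.1,0,0,0,0,0,0,0,0,0]}}

```text
t: 10.4
tool_pos: [0.5393, -0.1813, 0.0908]
tool_rot: [-1.208, 1.206, -1.213]
contact_force: [-0.1, 0.1, -3.1]
opening: 0.0175
```

Emit:
{"name": "servo_tool", "arguments": {"commands": [0,0,0,0,0.2,-0.05,0,0,0,0,0,0.2,0,0,0,0,0,0,0,0,0]}}

```text
t: 10.7
tool_pos: [0.5399, -0.1815, 0.0911]
tool_rot: [-1.207, 1.205, -1.213]
contact_force: [1.0, 0.5, -3.6]
opening: 0.0174
```

```bash
python3 - <<'E'
from h import *
delta(np.array([.5375,-.1805,.0908]),.0)
E
python3 meas.py 7;python3 -c "
import cv2,numpy as np
a=cv2.imread('pics/side7.png');b=cv2.imread('pics/scene7.png');cv2.imwrite('pics/c7.png',np.hstack([cv2.resize(a[110:250,200:320],(380,443)),cv2.resize(b[200:400,110:300],(420,443))]))"
```

```text
t 10.7 pos [ 0.5399 -0.1815  0.0911] F [ 1.   0.5 -3.6] open 0.0174
turn [-0.0049 -0.      0.0021] shift(cm) now [-0.1   0.02 -0.24]  after turn [-0.1   0.03 -0.24]
side
 socket + 28 [ 0.5411 -0.0848] 0.0216 rimz 0.0586
 tip + 8 [ 0.5373 -0.0827  0.062 ]
 socket - 27 [ 0.5328 -0.2786] 0.0152 rimz 0.0569
 tip - 4 [ 0.5357 -0.2735  0.0624]
scene
 socket + 88 [ 0.541  -0.0882] 0.0211 rimz 0.0576
 tip + 17 [ 0.5401 -0.088   0.0623]
 socket - 155 [ 0.5411 -0.278 ] 0.0213 rimz 0.0586
 tip - 27 [ 0.5391 -0.2776  0.0622]
wrist
 socket + 251 [ 0.5397 -0.0875] 0.0211 rimz 0.0582
 tip + 206 [ 0.5374 -0.0865  0.0623]
 socket - 129 [ 0.5398 -0.2752] 0.0205 rimz 0.0547
```

View pics/c7.png

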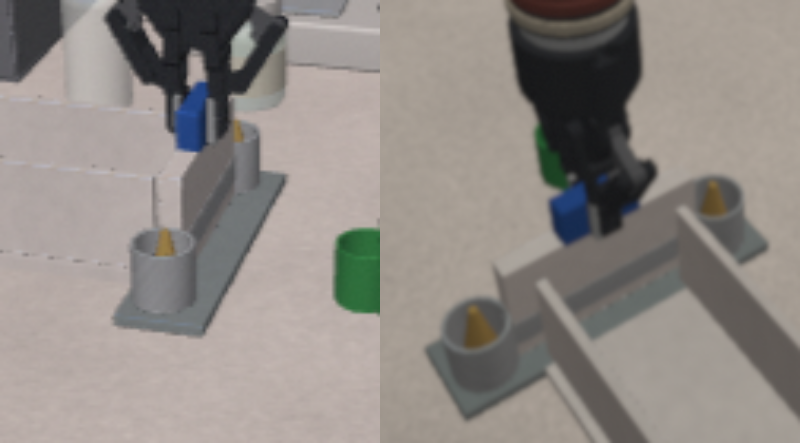

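Emit:
{"name": "servo_tool", "arguments": {"commands": [-0.004,0,0.002,-0.05,0.3,-0.2,0,0,0,0,0,0.3,0,0]}}

```text
t: 11.05
tool_pos: [0.5406, -0.1817, 0.0908]
tool_rot: [-1.206, 1.205, -1.212]
contact_force: [-10.8, 5.1, 19.8]
opening: 0.0172
```

Run:
```python
from h import *
delta(np.array([.5375,-.1805,.0908]),.0)
```

```text
t 11.05 pos [ 0.5406 -0.1817  0.0908] F [-10.8   5.1  19.8] open 0.0172
turn [-0.005  -0.0001  0.0008] shift(cm) now [-0.12 -0.01 -0.31]  after turn [-0.12 -0.   -0.31]
```

Contact: +20 N upward at z 0.0908, exactly the predicted home height. Relaxing the pressure.

Emit:
{"name": "servo_tool", "arguments": {"commands": [0,0,0,0,0,0,0,0,0,0,0,0,0,0]}}

```text
t: 11.25
tool_pos: [0.5408, -0.1817, 0.0909]
tool_rot: [-1.206, 1.204, -1.213]
contact_force: [0.7, -0.3, -1.3]
opening: 0.0173
```

```bash
cat > home.py <<'E'
from h import *
import sys
tag=sys.argv[1]
for n in ['side','scene','wrist']:
    d=snap(n,n+tag);W=worldf(d) if n=='wrist' else world(d);ok=d['depth']>0
    hsv=cv2.cvtColor(d['frame'],cv2.COLOR_RGB2HSV);S=hsv[...,1]
    for nm,y in [('+',-.086),('-',-.277)]:
        e=np.hypot(W[...,0]-.540,W[...,1]-y)
        m=ok&(e>.018)&(e<.026)&(S<90)&(W[...,2]>.035)&(W[...,2]<.075)&(abs(W[...,1]+.1815)>.08)
        z=W[m][:,2]; h,b=np.histogram(z,np.arange(.04,.07,.002))
        s=W[ok&(W[...,2]<.02)&(W[...,2]>.004)&(W[...,0]<.515)&(W[...,0]>.506)&(abs(W[...,1]-y)<.02)][:,2]
        print(n,nm,len(z),'rim mode',b[h.argmax()]+.001,'p95',np.percentile(z,95).round(4) if len(z) else None,'sill',np.median(s).round(4) if len(s) else None)
E
python3 - <<'E'
from h import *
delta(np.array([.5375,-.1805,.0908]),.0)
E
python3 home.py 8
```

```text
t 11.25 pos [ 0.5408 -0.1817  0.0909] F [ 0.7 -0.3 -1.3] open 0.0173
turn [-0.0059 -0.0001  0.0012] shift(cm) now [-0.12  0.   -0.33]  after turn [-0.12  0.01 -0.33]
side + 204 rim mode 0.04700000000000001 p95 0.0552 sill 0.0097
side - 52 rim mode 0.05100000000000001 p95 0.0548 sill 0.01
scene + 245 rim mode 0.055000000000000014 p95 0.0559 sill None
scene - 507 rim mode 0.055000000000000014 p95 0.0563 sill 0.0107
wrist + 1498 rim mode 0.05300000000000001 p95 0.0547 sill 0.0088
wrist - 344 rim mode 0.05300000000000001 p95 0.0541 sill None
```

Rims read 0.055 on both sides in all cameras and the sill reads 0.010, so the gate is home. Releasing.

Emit:
{"name": "servo_tool", "arguments": {"commands": [0,0,0,0,0,0,0.2,0,0,0,0,0,0,0.4,0,0,0,0,0,0,0.7,0,0,0,0,0,0,0.7,0,0,0,0,0,0,0.7]}}

```text
t: 11.9
tool_pos: [0.541, -0.1819, 0.0906]
tool_rot: [-1.206, 1.205, -1.213]
contact_force: [0.6, 0.1, -0.5]
opening: 0.0598
```

```bash
python3 home.py 9;python3 -c "
import cv2,numpy as np
a=cv2.imread('pics/side9.png');b=cv2.imread('pics/wrist9.png');cv2.imwrite('pics/c9.png',np.hstack([cv2.resize(a[110:250,200:320],(380,443)),cv2.resize(b,(420,443))]))"
```

```text
side + 202 rim mode 0.05300000000000001 p95 0.0553 sill 0.0096
side - 36 rim mode 0.043000000000000003 p95 0.0553 sill 0.0098
scene + 227 rim mode 0.055000000000000014 p95 0.056 sill None
scene - 499 rim mode 0.055000000000000014 p95 0.0559 sill 0.0103
wrist + 1458 rim mode 0.05300000000000001 p95 0.0546 sill 0.0088
wrist - 578 rim mode 0.05300000000000001 p95 0.0542 sill 0.0088
```

View pics/c9.png

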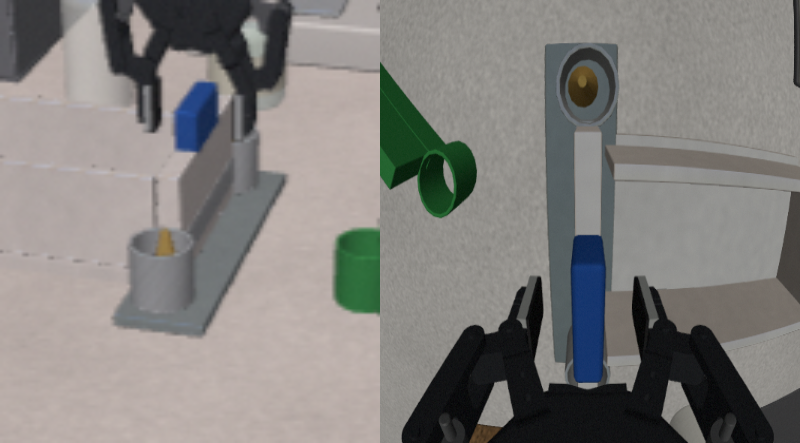

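The handle is free of both pads and the gate stands upright. Now retreating straight up.

Emit:
{"name": "servo_tool", "arguments": {"commands": [0,0,0,0,-1,0,0.7,0,0,0,0,-2,0,0.7,0,0,0,0,-2.5,0,0.7,0,0,0,0,-2.5,0,0.7,0,0,0,0,-2.5,0,0.7,0,0,0,0,-2,0,0.7,0,0,0,0,0,0,0.7,0,0,0,0,0,0,0.7]}}

```text
t: 12.85
tool_pos: [0.54, -0.1817, 0.2242]
tool_rot: [-1.205, 1.203, -1.214]
contact_force: [0.3, -0.3, -0.6]
opening: 0.0597
```

```bash
python3 home.py 10
python3 - <<'E'
from h import *
o=monitor.get_obs();print(o['t'],o['tool_pos'],o['contact_force'],abs(o['dq']).max())
for n in ['side','scene']:
    d=dict(np.load(n+'10.npz'));W=world(d);ok=d['depth']>0
    H,S,_=cv2.split(cv2.cvtColor(d['frame'],cv2.COLOR_RGB2HSV))
    for nm,c,hm in [('blue',(.54,-.18),(H>105)&(H<130)&(S>120)),('orange',(.626,.18),(H<15)&(S>180))]:
        P=W[ok&hm&(W[...,2]>.10)&(W[...,2]<.14)&(np.hypot(W[...,0]-c[0],W[...,1]-c[1])<.06)]
        T=P[P[:,2]>np.percentile(P[:,2],98)-.006]; print(n,nm,cv2.minAreaRect((T[:,:2]*1000).astype(np.float32)),np.median(T[:,2]))
a=cv2.imread('pics/side10.png');b=cv2.imread('pics/wrist10.png');cv2.imwrite('pics/c10.png',np.hstack([cv2.resize(a,(400,300)),cv2.resize(b,(400,300))]))
E
```

```text
side + 205 rim mode 0.055000000000000014 p95 0.055 sill 0.0097
side - 52 rim mode 0.05300000000000001 p95 0.0557 sill 0.0099
scene + 232 rim mode 0.055000000000000014 p95 0.0559 sill None
scene - 499 rim mode 0.055000000000000014 p95 0.056 sill 0.0101
wrist + 434 rim mode 0.05300000000000001 p95 0.0548 sill 0.0088
wrist - 576 rim mode 0.05300000000000001 p95 0.0545 sill 0.0087
13.0 [ 0.53950174 -0.18142904  0.22273265] [ 0.84914763 -0.73087043 -0.19979525] 0.009583943319640827
side blue ((540.7454223632812, -180.27247619628906), (15.776607513427734, 60.65433883666992), 1.1308118104934692) 0.12445849853605892
side orange ((624.5878295898438, 182.30938720703125), (15.010221481323242, 60.673828125), 5.723958492279053) 0.11404440324334761
scene blue ((543.2134399414062, -185.08140563964844), (57.027217864990234, 17.397586822509766), 88.07612609863281) 0.12486181628821402
scene orange ((629.019287109375, 176.903564453125), (14.551311492919922, 53.55973434448242), 8.151193618774414) 0.11468471108851386
```

View pics/c10.png

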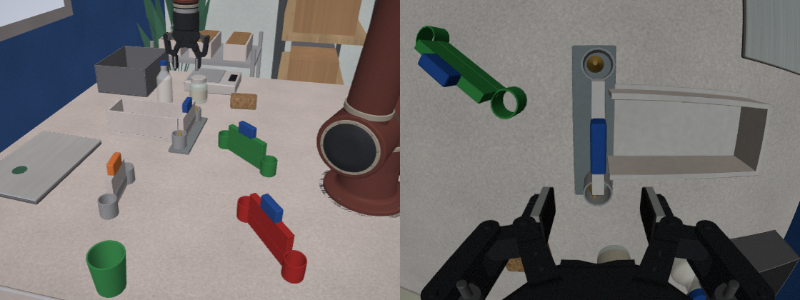

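The gate hangs on both pintles (wrist view, sockets at (597,63) and (597,190) in the composite). Its handle top is at 0.1245–0.125 against 0.125 expected, and the orange gate hasn't moved. Handing in.

```bash
python3 -c "
from station import ticket
print(ticket.finish_job())"
```

```text
the job is handed in; nothing more can be done
None
```

The blue-handled gate is hanging on the mould with both sockets home on the sill. I lowered it over both pintles together, released it only after it seated, and handed the job in at about 13 s with the arm clear above it. The system gave no verdict.

**Last checks:**
- **Seating:** the rim tops read 0.054–0.056 m on both sockets in all three cameras; 0.055 is home. The handle top reads 0.1245–0.125 m, against 0.125 expected.
- **Other gates:** the orange-handled gate measures where it stood, to within about 1.5 mm. The red and green look-alikes were not touched.

**Failures and disagreements:**
- One move call was refused because I put a bad gripper value in it; nothing moved.
- The first socket-ring fits from the side and scene cameras picked up the board, so I redid them with a tighter mask.
- The side and scene cameras disagree by about 3–6 mm in position. I aligned the gate using all three cameras; at the last look before seating, both sockets were about 1 mm off the pintle axes.
- The gate drifted slightly in x as it seated and sits about 2 mm off-centre on the pintles, within the 7 mm clearance.
- At seating the upward wrist force peaked at about 20 N in the reported readings.

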